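# Open the child-proof cleaner bottle in its caddy

### The job

I want to scour the burnt ring on the hob, but I cannot manage the child-proof cap of the blue cleaner bottle: push the red cap down and, keeping it down, twist it anticlockwise (in more than one grip if need be) until you feel it come up against its end stop, without wringing the bottle there, then lift it off, leaving the bottle down in its well. Set the cap down crown up on the floor of the caddy's drip tray, so that nothing drips on the hob, before you let go of it, and do not disturb the things around.

Things in the scene. Friction and masses are not known exactly. Their poses are not given: they have to be found in the camera images.
- caddy: grey moulded cleaning caddy, fixed, 88 x 250 mm, on the hob. Origin under it at z 0; own x across, y along. Its floor is 10 mm up. At y = +82 mm the open-topped square well for the bottle (67 mm inside, 75 mm outside, rim 56 mm up); from y = -122 to +44 mm the shallow slotted drip tray.
- tray (a point): point on the drip tray's floor, 10 mm above the hob, 52 mm from the caddy's origin along its -y; axes as the caddy. The free floor reaches 40 mm to either side in x, 70 mm towards -y and 96 mm towards +y, where the well's wall stands; the tray's rim stands 14 mm over the floor.
- bottle: blue cleaner bottle, loose, 0.24 to 0.49 kg, 64 mm square body 118 mm tall, standing in the well with 1.5 mm play all round, which keeps it from turning more than some 3 deg. Origin at the centre of its underside, z up. Shoulder up to 134 mm, then a 27 mm round neck up to 158 mm, with two bayonet flanges under the cap.
- cap: outer shell of the red child-proof cap, knurled, 48 mm across, 28 mm tall, white arrows on its crown; the whole cap weighs 65 g. Origin on its axis, 14 mm under its crown and 14 mm above its lower rim, z up. The rim is 10 mm above the bottle's shoulder when the cap is up. It idles round on a hidden inner cap unless pushed down.
- cap_top (a point): centre of the cap's crown; 172 mm above the bottle's underside when closed. Spring: it yields from about 6 N and is fully down after 5 mm at about 13.5 N; inner lugs overlap from 2.5 mm (10 N) down. Held down and turned anticlockwise (seen from above) they catch within 0 to 30 deg (they may first ride on each other) and take the inner cap along at under 0.2 N m.
- well (a point): centre of the well's floor, under the bottle. The inner cap must turn 12 to 85 deg to come free of the neck and meets a hard stop some 10 deg later (it lifts off anywhere between); how far cannot be seen. With all play that is 22 to 130 deg of twist to the stop, if need be in two grips; there torque climbs to 0.3 N m within 10 deg. Bottle and caddy take 20 N of push with 0.4 N m of wringing.
- dish_soap: green dish-soap bottle, loose, 44 x 73 x 205 mm, origin under its centre, left of the hob
- dish_brush: purple dish brush lying on the right of the hob, loose, 272 mm long, 62 mm high, origin under its centre
- spice_c: spice jar with a dark label and black cap, loose, 41 mm across, 105 mm tall, origin under its centre
- salt_shaker: glass salt shaker with grey top, loose, 44 mm across, 90 mm tall, origin under its centre
There are look-alikes about, which are no part of the job. What is meant by the bottle is not purple, and is the larger of those in its own colour.

How it is judged:
By the outcome, as a careful person would: the job done as asked, in the order asked, and still so for the second after the job is handed in, with the robot touching nothing.
It also fails if it takes over 72 s, if anything falls off the work surface, if the arm or the gripper's body presses on something with over 40 N, if the wrist force passes 120 N, or if a joint passes its speed limit or range.

### The arm

A 6-joint arm with a two-finger parallel gripper is mounted at the origin on a cart in front of the work surface, level with it; the furniture and walls round the work are solid. World frame = base frame: x ahead of the robot, y to its left, z up, the work surface at z = 0. Lengths are in m, angles in degrees, forces in N, time in s.
With the tool pointing down it reaches from about 0.35 to 0.875 m from the base axis. Payload 4.2 kg.
Tool frame: the origin (TCP) lies between the finger pads; the fingertips stand 19 mm ahead of it and the grasp point (between the pads) is the TCP; z points along the fingers, y is the line along which they close (so a half turn about z gives the same grasp; the last joint's range is limited). The gripper opens to 87 mm and grips with 3 to 60 N. Pads are 19 mm wide; open, the fingers measure 117 mm over their backs; the gripper's body (75 mm by 190 mm) begins 51 mm behind the grasp point.
Start: joints at [81.795, 22.042, 0.453, 0, -68.411, -14.817], TCP at [0.244, 0.575, 0.216] pointing down, gripper open.
Joint ranges: [-179.83, 179.83], [-69.29, 118.12], [-61.27, 80.66], [-181.25, 117.63], [-171.15, -9.14], [-177.46, 177.46]. Speed limits (degrees/s): [159.86, 159.86, 180, 180, 180, 180].

### API

Orientations are given as a 3x3 rotation matrix whose columns are the frame's x, y, z axes.
In Python, from station import r gives the robot as it stands.
- The arm moves only by the tool drive_tool, never from a script. Its argument "steps" is one flat list of numbers, 7 for each row, row after row: the turn, a rotation vector about the tool's x, y, z in rad, then the shift along the tool's x, y, z in m, then the opening, from 0 (shut) to 1 (fully open). A call has 1 to 10 rows; each row shifts and turns the commanded pose from where the row before left it, along the tool's axes as they then stand; what a row does not reach is not made up. A row lasts 1/12 s, in which the tool goes at most 41.7 mm and 7.16 degrees, less where a joint would pass 70% of its speed; a pose out of reach is approached as far as the arm can. A call is refused whole if a number of a shift passes 0.0417 or a number of a turn 0.125, either way. A call with a gripper value outside its range is refused whole. The fingers move at their own pace and stop on an object; the grip force is fixed at half the most. Time passes only in rows, so rows that do not move let the fingers close. It gives the time, the measured TCP pose, the force, the opening and the grip force at its end, in the units of the state.
- r.sense(): the state, without advancing time (a new reading comes with each control period).
- r.capture(name): name is "scene" or "side" or "wrist"; returns the picture (480x640x3 uint8, blue, green, red); there is no depth.
- r.camera_params(name): a dict with "camera_matrix" (3x3 intrinsics, pixels), "k1" (the pictures are not rectified: a ray, as slopes to the right and down, at radius r is drawn at 1 + k1 r^2 times it, then the intrinsics apply), "extrinsics" (4x4, takes a point from world to camera coordinates). Camera axes: x right, y down, z forward; pixel columns grow to the right and rows downward; lengths in m; the calibration is good to about 2 mm. A picture is of the moment at which its call begins: read the wrist's pose just before it. camera_params takes no time and is no camera call; for the wrist camera it gives the pose at the moment of the call.
- r.finish_job(): hands the job in; it is judged then, once.
The state is a dict: "time_s": time; "joints": joint angles; "joint_velocities": joint speeds; "effort": joint torques, N m; "tcp_pos": TCP position; "ee_rot": TCP orientation; "wrist_force": force on the tool from outside, world axes, zero at the start; "moment": the same for the moment, N m; "gripper_width": opening from 0.0 (shut) to 1.0 (fully open); "gripper_force": force on a finger pad.
Only numpy, scipy, OpenCV 4.12 (cv2) and the standard library are available. Lean on these libraries where they do the work, as an engineer would, in place of code of your own. Each camera call takes 0.05 s, during which the arm holds its last target. There are 200 camera calls.

## Working session

There is one attempt and no reset: what is moved stays moved. The work goes in short steps, Python scripts to look and compute and a tool call to move; the robot and the scene stay as the last step left them, time stands still between calls to the robot, and variables do not carry over. Pictures are saved under pics/ and viewed, at most 10 in all, crops included, and the job is handed in when it is done.

Besides the shell and the picture viewer there is one more tool, called after "Call:" as name(argument=value, ...) on one line, values as JSON. drive_tool: Moves the arm, as the interface text tells. Its arguments: {"type":"object","properties":{"steps":{"type":"array"}},"required":["steps"]}

```bash
mkdir -p pics; ls; python3 - <<'E'
from station import r
import cv2
for n in("scene","side"):
    cv2.imwrite(f"pics/{n}0.png",r.capture(n))
    p=r.camera_params(n);print(n,p)
print(r.sense())
E
```

```text
pics
scene {'camera_matrix': array([[583.97444386,   0.        , 316.09994177],
       [  0.        , 583.97444386, 252.34973465],
       [  0.        ,   0.        ,   1.        ]]), 'k1': -0.018278706972078982, 'extrinsics': array([[ 0.80865642, -0.58827835, -0.00183524, -0.47318588],
       [-0.43774563, -0.59964186, -0.66993164,  0.35484564],
       [ 0.39300579,  0.54254789, -0.74242052,  1.4170207 ],
       [ 0.        ,  0.        ,  0.        ,  1.        ]])}
side {'camera_matrix': array([[486.06572306,   0.        , 313.94660462],
       [  0.        , 486.06572306, 232.13917148],
       [  0.        ,   0.        ,   1.        ]]), 'k1': -0.03576019919894449, 'extrinsics': array([[ 0.90515342, -0.42501716, -0.00759642, -0.49845271],
       [-0.26040935, -0.54028871, -0.80017191,  0.28948671],
       [ 0.33598253,  0.72625652, -0.59972261,  1.40147271],
       [ 0.        ,  0.        ,  0.        ,  1.        ]])}
{'time_s': 0.1, 'joints': array([ 8.17955409e+01,  2.20848902e+01,  3.87883952e-01, -2.47253500e-02,
       -6.84118504e+01, -1.48159218e+01]), 'joint_velocities': array([ 0.02476507, -0.06366522,  0.25368288,  0.07813327,  0.0476523 ,
       -0.08778731]), 'effort': array([-5.23007293e-04, -3.91688776e+01,  1.87935448e+01,  4.23188478e+00,
        1.34636529e-02, -7.54597613e-05]), 'tcp_pos': array([0.24419019, 0.57472281, 0.21548786]), 'ee_rot': array([[ 9.20303588e-01, -3.91204371e-01, -6.68283884e-04],
       [-3.91204930e-01, -9.20301787e-01, -1.82316593e-03],
       [ 9.82076294e-05,  1.93930210e-03, -9.99998115e-01]]), 'wrist_force': array([-0.27609778,  0.40497672, -0.26522033]), 'moment': array([ 0.00712228, -0.01241737,  0.00096   ]), 'gripper_force': 0.0, 'gripper_width': 0.9995734409242695}
```

View pics/scene0.png

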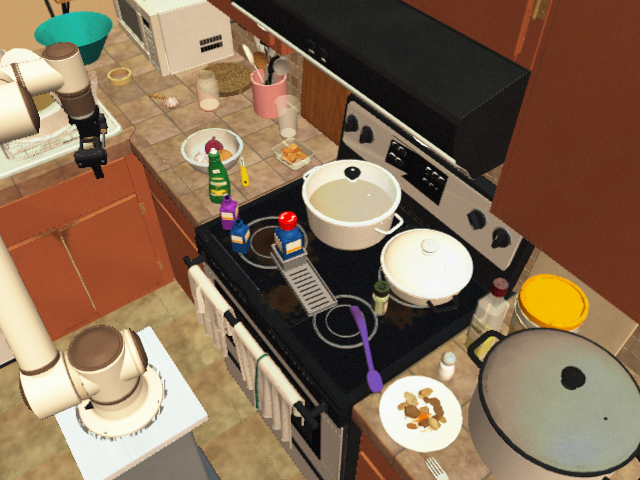

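View pics/side0.png

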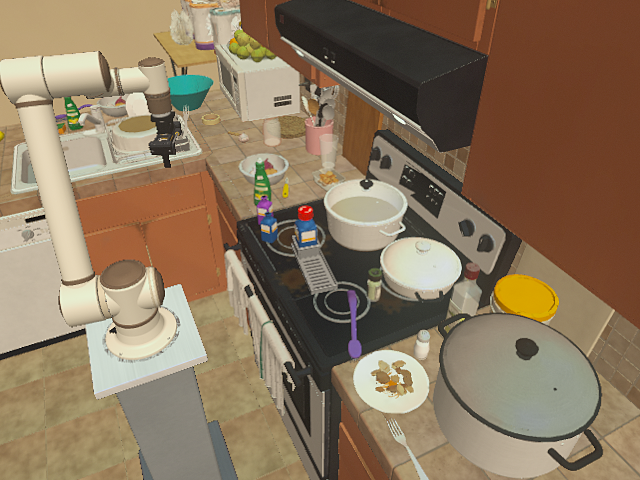

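Candidates for "bottle": scene (288,235), blue with a red cap, standing in the caddy; (240,236), a smaller blue one with a dark cap; (229,213), purple. The first fits: it is blue, the larger of the two, red-capped and in the well. I'll confirm with an enlarged crop.

```bash
cat > h.py <<'E'
from station import r
import cv2, numpy as np
def cam(n):
    p=r.camera_params(n); return p["camera_matrix"],p["k1"],p["extrinsics"]
def ray(c,uv):
    K,k,E=c; s=np.linalg.solve(K,[*uv,1.])[:2]; q=s.copy()
    for _ in range(10): q=s/(1+k*(q@q))
    R=E[:3,:3]; o=-R.T@E[:3,3]; d=R.T@np.array([*q,1]); return o,d/np.linalg.norm(d)
def proj(c,P):
    K,k,E=c; p=E[:3,:3]@np.asarray(P)+E[:3,3]; q=p[:2]/p[2]; q=q*(1+k*(q@q)); return (K@[*q,1])[:2]
def tri(l):
    A=0;b=0
    for c,uv in l:
        o,d=ray(c,uv);M=np.eye(3)-np.outer(d,d);A=A+M;b=b+M@o
    P=np.linalg.solve(A,b); return P,[np.round(proj(c,P)-uv,1).tolist() for c,uv in l]
def atz(c,uv,z):
    o,d=ray(c,uv); return o+d*(z-o[2])/d[2]
E
python3 - <<'E'
from h import *
a=cv2.imread("pics/scene0.png")[180:320,200:350];b=cv2.imread("pics/side0.png")[160:300,240:390]
cv2.imwrite("pics/crop1.png",np.hstack([cv2.resize(x,(390,364),interpolation=cv2.INTER_CUBIC) for x in(a,b)]))
S,D=cam("scene"),cam("side")
P,e=tri([(S,(288,219)),(D,(306,212))]);print("cap",P,e)
for n,im in(("scene",a),("side",b)):
    m=(im[...,2]>150)&(im[...,1]<70); ys,xs=np.nonzero(m);print(n,xs.min(),xs.max(),ys.min(),ys.max(),xs.mean(),ys.mean())
E
```

```text
cap [0.58499179 0.1303569  0.16619988] [[-0.1, 0.1], [0.1, -0.1]]
scene 21 96 20 50 72.76656151419559 37.4416403785489
side 18 72 38 60 62.962732919254655 53.142857142857146
```

View pics/crop1.png

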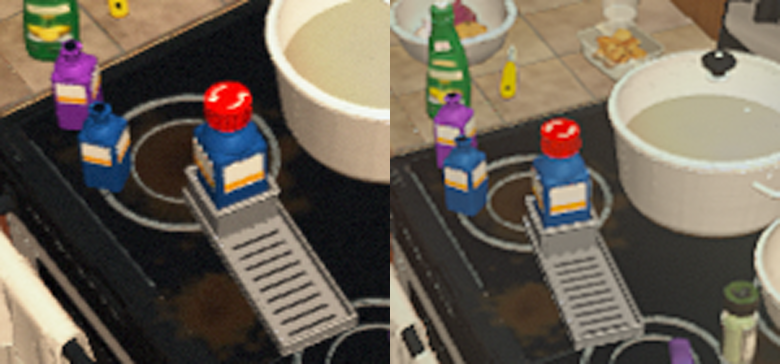

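The crop confirms it: the larger blue bottle with the red arrowed cap stands in the caddy's well. The purple and the small blue bottle stand to its left.

```bash
python3 - <<'E'
from h import *
S,D=cam("scene"),cam("side")
def t(n,s,d): print(n,*tri([(S,(s[0]/2.6+200,s[1]/2.6+180)),(D,((d[0]-390)/2.6+240,d[1]/2.6+160))]))
t("crown",(228,102),(560,131))
t("endR",(356,318),(641,322)); t("endL",(285,355),(574,345))
t("potleft",(270,15),(610,85))
t("smallblue top",(103,110),(466,142)); t("soap top?",(52,0),(443,35))
print(tri([(S,(352,172)),(D,(366,183))]))
s=r.sense();print(s["tcp_pos"],s["joints"])
E
```

```text
crown [0.57502163 0.114501   0.18467083] [[0.1, -0.1], [-0.1, 0.1]]
endR [ 0.58037196 -0.10127947  0.04204781] [[0.0, -0.0], [-0.0, 0.0]]
endL [ 0.50016101 -0.08667163  0.02575227] [[-0.2, 0.2], [0.2, -0.1]]
potleft [0.70094406 0.22317822 0.15787527] [[-0.8, 0.6], [0.7, -0.5]]
smallblue top [0.49952378 0.25534355 0.10322758] [[-0.1, 0.0], [0.0, -0.0]]
soap top? [0.48681494 0.29902771 0.24426296] [[2.1, -1.5], [-1.9, 1.0]]
(array([0.81633129, 0.14393245, 0.20844514]), [[-0.1, 0.1], [0.1, -0.1]])
[0.24419019 0.57472281 0.21548786] [ 8.17955409e+01  2.20848902e+01  3.87883952e-01 -2.47253500e-02
 -6.84118504e+01 -1.48159218e+01]
```

Call:
drive_tool(steps=[0,0,0,0,0,-0.04,1,0,0,0,0,0,-0.04,1,0,0,0,0.0269,0.0163,0,1,0,0,0,0.0269,0.0163,0,1,0,0,0,0.0269,0.0163,0,1,0,0,0,0.0269,0.0163,0,1,0,0,0,0.0269,0.0163,0,1,0,0,0,0.0269,0.0163,0,1,0,0,0,0.0269,0.0163,0,1,0,0,0,0.0269,0.0163,0,1])

```text
time_s: 0.93
tcp_pos: [0.3919, 0.3695, 0.2961]
ee_rot: [[0.92, -0.391, -0.001], [-0.391, -0.92, -0.001], [-0.0, 0.001, -1.0]]
wrist_force: [0.7, 0.0, 0.8]
gripper_width: 1.002
gripper_force: 0.0
```

Call:
drive_tool(steps=[0,0,0,0.0269,0.0163,0,1,0,0,0,0.0269,0.0163,0,1,0,0,0,0.0269,0.0163,0,1,0,0,0,0.0269,0.0163,0,1,0,0,0,0.0269,0.0163,0,1,0,0,0,0.0269,0.0163,0,1,0,0,0,0.0269,0.0163,0,1,0,0,0,0.0269,0.0163,0,1,0,0,0,0.0269,0.0163,0,1,0,0,0,0.0269,0.0163,0,1])

```text
time_s: 1.77
tcp_pos: [0.5757, 0.1144, 0.296]
ee_rot: [[0.92, -0.391, -0.001], [-0.391, -0.92, -0.0], [-0.001, 0.0, -1.0]]
wrist_force: [0.8, 0.1, 0.2]
gripper_width: 1.001
gripper_force: 0.0
```

Call:
drive_tool(steps=[0,0,0.12,0,0,0,1,0,0,0.12,0,0,0,1,0,0,0.12,0,0,0,1,0,0,0.12,0,0,0,1,0,0,0.12,0,0,0,1,0,0,0.12,0,0,0,1,0,0,0.12,0,0,0,1,0,0,0.12,0,0,0,1,0,0,0.12,0,0,0,1,0,0,0.12,0,0,0,1])

```text
time_s: 2.6
tcp_pos: [0.575, 0.1158, 0.2958]
ee_rot: [[-0.037, -0.999, -0.001], [-0.999, 0.037, -0.0], [0.0, 0.001, -1.0]]
wrist_force: [0.3, -0.8, -0.4]
gripper_width: 0.997
gripper_force: 0.0
```

Call:
drive_tool(steps=[0,0,0.12,0,0,0,1,0,0,0.12,0,0,0,1,0,0,0.12,0,0,0,1,0,0,0,0,0,0,1,0,0,0,0,0,0,1])

```text
time_s: 3.02
tcp_pos: [0.5751, 0.1158, 0.296]
ee_rot: [[-0.378, -0.926, -0.001], [-0.926, 0.378, -0.0], [0.001, 0.001, -1.0]]
wrist_force: [-0.7, 0.5, -0.7]
gripper_width: 1.0
gripper_force: 0.0
```

```bash
python3 - <<'E'
from h import *
s=r.sense();print(s["tcp_pos"],s["joints"],s["ee_rot"],s["time_s"],s["wrist_force"])
c=cam("wrist");np.savez("w1",K=c[0],k=c[1],E=c[2]);print(c[1],c[2])
im=r.capture("wrist");cv2.imwrite("pics/w1.png",im)
print("crown pred",proj(c,[.575,.1145,.1847]))
E
```

```text
[0.57508689 0.11580693 0.29599968] [ 2.71863252e+01  1.58092524e+01  2.71815510e+00 -1.20926027e-02
 -7.69573366e+01 -4.94080658e+01] [[-3.78236035e-01 -9.25708802e-01 -8.45879526e-04]
 [-9.25709049e-01  3.78236321e-01 -2.03321029e-04]
 [ 5.08158426e-04  7.06134992e-04 -9.99999622e-01]] 3.0167 [-0.70125103  0.49162963 -0.68946741]
0.018140402847411165 [[-9.25750043e-01  3.78135450e-01  6.63155653e-04  4.88187255e-01]
 [ 3.64973199e-01  8.93064821e-01  2.63115546e-01 -3.65493347e-01]
 [ 9.89010743e-02  2.43821262e-01 -9.64764101e-01  3.80956068e-01]
 [ 0.00000000e+00  0.00000000e+00  0.00000000e+00  1.00000000e+00]]
crown pred [315.40155649 229.92115714]
```

View pics/w1.png

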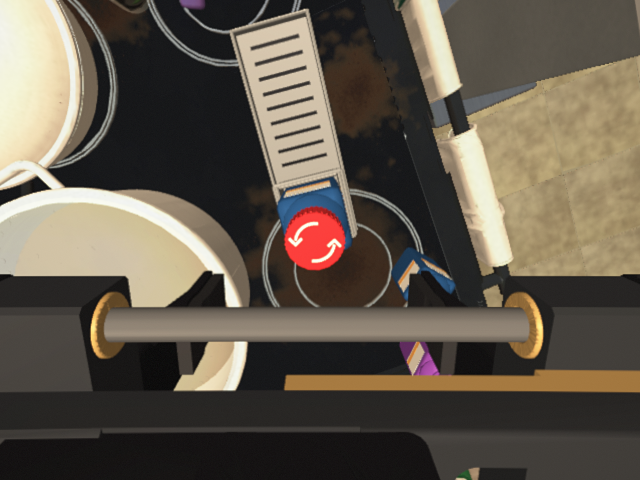

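The wrist view shows the red crown at about (315,239), and the tray running up to its end corners at (232,33) and (308,11). The pot is on the left, well clear of the fingers.

```bash
python3 - <<'E'
from h import *
S,D=cam("scene"),cam("side");z=np.load("w1.npz");W=(z["K"],float(z["k"]),z["E"])
im=cv2.imread("pics/w1.png").astype(int);m=((im[...,2]>130)&(im[...,1]<90)&(im[...,0]<90)).astype(np.uint8)
n,l,st,ct=cv2.connectedComponentsWithStats(m[150:300,250:380]);i=1+st[1:,4].argmax();print(st[i]+[250,150,0,0,0])
ct=st[i][:2]+st[i][2:4]/2+[250,150]-.5;print(ct)
print(tri([(S,(287.7,219.2)),(D,(305.4,210.4)),(W,ct)]))
print(tri([(S,(287.7,219.2)),(W,ct)]),tri([(D,(305.4,210.4)),(W,ct)]))
for zz in(.168,.182):print(atz(W,ct,zz))
for zz in(.024,):
  A=atz(W,(232,33),zz);B=atz(W,(308,11),zz);print(A,B,np.hypot(*(A-B)[:2]),np.degrees(np.arctan2(*(A-B)[1::-1])),(A+B)/2)
# rim junction at well
for p in((232,33),(308,11)):
  pass
E
```

```text
[ 284  206   61   64 2554]
[314.  237.5]
(array([0.5786314 , 0.12108673, 0.17868116]), [[-0.0, -0.4], [0.1, 0.3], [0.3, -0.4]])
(array([0.57930267, 0.12203358, 0.17583936]), [[0.0, 0.0], [0.0, 0.0]]) (array([0.57868405, 0.12110674, 0.17978301]), [[0.1, -0.0], [0.3, 0.0]])
[0.58018399 0.12401332 0.168     ]
[0.57864234 0.12045425 0.182     ]
[ 0.59104395 -0.08243317  0.024     ] [ 0.50781655 -0.0709776   0.024     ] 0.08401208429591321 -7.83704863943966 [ 0.54943025 -0.07670538  0.024     ]
```

Call:
drive_tool(steps=[0,0,0,-0.0057,-0.0015,0.02,1,0,0,0,0,0,0.02,1,0,0,0,0,0,0.015,1,0,0,0,0,0,0,1,0,0,0,0,0,0,1])

```text
time_s: 3.48
tcp_pos: [0.5787, 0.1203, 0.241]
ee_rot: [[-0.38, -0.925, -0.001], [-0.925, 0.38, -0.001], [0.002, 0.001, -1.0]]
wrist_force: [1.0, 0.5, 0.2]
gripper_width: 1.0
gripper_force: 0.0
```

```bash
python3 - <<'E'
from h import *
s=r.sense();print(s["tcp_pos"],s["moment"],s["wrist_force"])
W=cam("wrist");im=r.capture("wrist");cv2.imwrite("pics/w2.png",im);im=im.astype(int)
m=((im[...,2]>130)&(im[...,1]<90)&(im[...,0]<90)).astype(np.uint8)
n,l,st,c=cv2.connectedComponentsWithStats(m);i=1+st[1:,4].argmax();print(st[i])
ct=st[i][:2]+st[i][2:4]/2-.5
for zz in(.168,.182):print(atz(W,ct,zz),proj(W,[.5787,.1205,zz]))
z=np.load("w1.npz");W1=(z["K"],float(z["k"]),z["E"]);print(tri([(W1,(314,237.5)),(W,ct)]))
for y in range(st[i][1],st[i][1]+st[i][3],6):
  x=np.nonzero(m[y]);print(y,x[0].min(),x[0].max(),end='; ')
E
```

```text
[0.57867406 0.12033299 0.24099764] [ 0.09679862 -0.08975419 -0.05252049] [1.02645919 0.47812558 0.22224344]
[ 279  213   75   79 3870]
[0.58030763 0.124508   0.168     ] [315.94913871 245.9578295 ]
[0.57861456 0.12038117 0.182     ] [315.94740792 252.21054909]
(array([0.57884223, 0.12092568, 0.18014947]), [[0.0, -0.0], [-0.0, 0.0]])
213 312 319; 219 298 336; 225 291 341; 231 287 347; 237 284 349; 243 282 351; 249 280 353; 255 279 353; 261 280 352; 267 281 351; 273 285 348; 279 289 344; 285 296 337; 291 316 322;
```

Call:
drive_tool(steps=[0,0,0,0,0,0.025,1,0,0,0,0,0,0.025,1,0,0,0,0,0,0.015,1,0,0,0,0,0,0,1,0,0,0,0,0,0,0.7])

```text
time_s: 3.95
tcp_pos: [0.5795, 0.1206, 0.1775]
ee_rot: [[-0.38, -0.925, 0.001], [-0.925, 0.38, -0.0], [-0.0, -0.001, -1.0]]
wrist_force: [0.4, -0.1, 0.7]
gripper_width: 0.973
gripper_force: 0.0
```

Call:
drive_tool(steps=[0,0,0,0,0,0,0.3,0,0,0,0,0,0,0,0,0,0,0,0,0,0,0,0,0,0,0,0,0,0,0,0,0,0,0,0,0,0,0,0,0,0,0])

```text
time_s: 4.45
tcp_pos: [0.5789, 0.1206, 0.1768]
ee_rot: [[-0.381, -0.925, 0.001], [-0.925, 0.381, 0.0], [-0.0, -0.0, -1.0]]
wrist_force: [-0.4, 0.8, -0.9]
gripper_width: 0.553
gripper_force: 0.0
```

```bash
cat > s.py <<'E'
from station import r
import numpy as np
s=r.sense();R=s["ee_rot"]
print("t",s["time_s"],"tcp",s["tcp_pos"].round(4),"yaw",round(float(np.degrees(np.arctan2(R[1,0],R[0,0]))),1),"F",s["wrist_force"].round(1),"M",s["moment"].round(3),"w",round(s["gripper_width"]*87,1),s["gripper_force"],"J",s["joints"].round(1))
E
python3 s.py
```

```text
t 4.45 tcp [0.5789 0.1206 0.1768] yaw -112.4 F [-0.4  0.8 -0.9] M [ 0.095 -0.062 -0.01 ] w 48.1 0.0 J [ 27.4  20.5  -7.8   0.  -61.6 -49.8]
```

Call:
drive_tool(steps=[0,0,0,0,0,0,0,0,0,0,0,0,0,0,0,0,0,0,0,0,0,0,0,0,0,0,0.001,0,0,0,0,0,0,0.001,0,0,0,0,0,0,0.001,0,0,0,0,0,0,0,0])

```text
time_s: 5.03
tcp_pos: [0.5787, 0.1214, 0.1753]
ee_rot: [[-0.38, -0.925, 0.001], [-0.925, 0.38, 0.001], [-0.002, -0.0, -1.0]]
wrist_force: [-4.3, 4.2, 10.1]
gripper_width: 0.046
gripper_force: 5.1
```

```bash
python3 s.py
```

```text
t 5.0333 tcp [0.5787 0.1214 0.1753] yaw -112.4 F [-4.3  4.2 10.1] M [1.282 1.578 0.061] w 4.0 5.145575085116434 J [ 27.5  20.6  -8.   -0.1 -61.4 -49.8]
```

```bash
python3 - <<'E'
from h import *
a=r.capture("scene")[160:300,200:360];b=r.capture("side")[140:280,230:390];w=r.capture("wrist")
cv2.imwrite("pics/c3.png",np.hstack([cv2.resize(np.vstack([a,b]),(340,600),interpolation=cv2.INTER_CUBIC),cv2.resize(w,(460,345))[:,:] if 0 else cv2.copyMakeBorder(cv2.resize(w,(460,345)),0,255,0,0,cv2.BORDER_CONSTANT)]))
E
python3 s.py
```

```text
t 5.1833 tcp [0.579  0.1216 0.1759] yaw -112.3 F [-3.8  3.2 11.2] M [1.152 1.548 0.038] w 1.1 5.1024499342020135 J [ 27.5  20.5  -7.9  -0.  -61.4 -49.8]
```

View pics/c3.png

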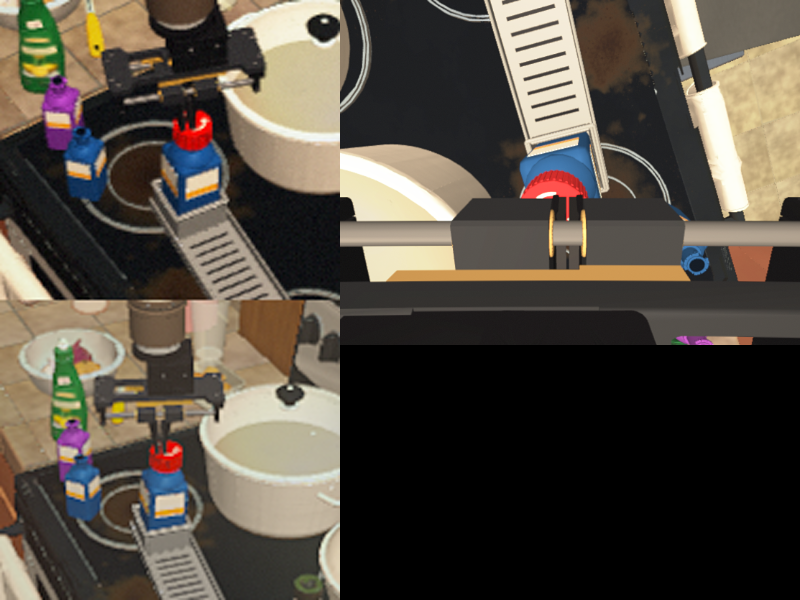

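The view shows the fingers shut just behind the cap, on its well-end side: they missed the knurl. I'll check this against the three cameras before doing anything else.

```bash
python3 - <<'E'
from h import *
S,D=cam("scene"),cam("side")
s=r.sense();T=s["tcp_pos"];R=s["ee_rot"]
for n,c in(("scene",S),("side",D),("wrist",cam("wrist"))):
    im=r.capture(n);i0=im.astype(int)
    f=lambda i:((i[...,2]>110)&(i[...,1]<70)&(i[...,0]<80)).astype(np.uint8)
    def bb(i):
        m=f(i)
        if n!="wrist": m[:180]=0;m[250:]=0;m[:,:260]=0;m[:,330:]=0
        k,l,st,_=cv2.connectedComponentsWithStats(m);return st[1+st[1:,4].argmax()]
    print(n,bb(i0), bb(cv2.imread(f"pics/{n}0.png").astype(int)) if n!="wrist" else "")
    print(" tcp",proj(c,T).round(1),"tip",proj(c,T+R[:,2]*.019).round(1),"crown est",proj(c,[.5788,.1207,.181]).round(1))
    if n=="scene": cv2.imwrite("pics/c4.png",cv2.resize(im[150:270,230:350],(600,600),interpolation=cv2.INTER_CUBIC))
E
```

```text
scene [282 211  19  19 213] [278 211  19  20 263]
 tcp [287.7 219.3] tip [288.  224.3] crown est [287.8 218.2]
side [301 205  16  16 151] [298 205  16  16 163]
 tcp [305.5 211.3] tip [305.6 216.1] crown est [305.5 210.1]
wrist [ 254  237   91   66 1315] 
 tcp [315.8 288.5] tip [315.9 274.4] crown est [315.5 291. ]
```

View pics/c4.png

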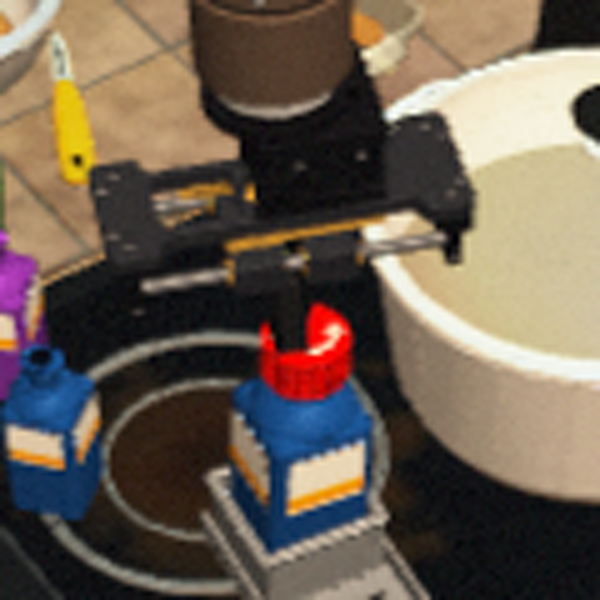

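Call:
drive_tool(steps=[0,0,0,0,0,-0.002,0,0,0,0,0,0,-0.002,0,0,0,0,0,0,0,0])

```text
time_s: 5.58
tcp_pos: [0.5793, 0.121, 0.1785]
ee_rot: [[-0.381, -0.925, 0.002], [-0.925, 0.381, 0.001], [-0.002, -0.001, -1.0]]
wrist_force: [0.2, 0.1, 0.4]
gripper_width: 0.006
gripper_force: 0.0
```

```bash
python3 s.py; python3 - <<'E'
from h import *
im=r.capture("wrist")
cv2.imwrite("pics/c5.png",np.hstack([cv2.resize(im[190:340,220:420],(480,360),interpolation=cv2.INTER_CUBIC),cv2.resize(r.capture("side")[170:290,250:356],(318,360),interpolation=cv2.INTER_CUBIC)]))
E
```

```text
t 5.5833 tcp [0.5793 0.121  0.1785] yaw -112.4 F [0.2 0.1 0.4] M [ 0.061 -0.064 -0.016] w 0.5 0.0 J [ 27.5  20.4  -7.7   0.  -61.7 -49.8]
```

View pics/c5.png

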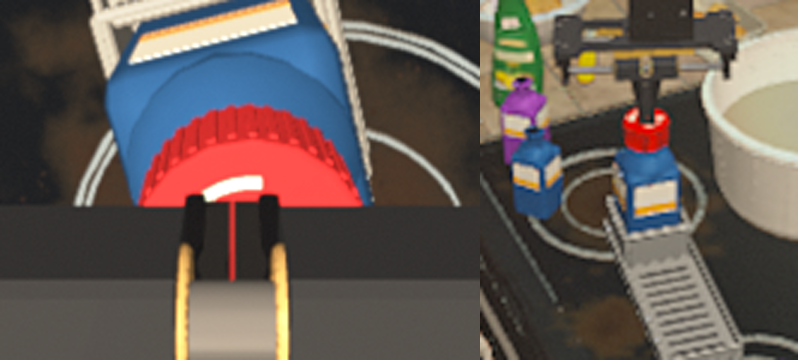

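The shut fingers now show no force and stand on the crown with their tips, although the reported TCP is 19 mm lower than that would need. I'll lift, then measure where the tips really are by differencing against the first pictures.

Call:
drive_tool(steps=[0,0,0,0,0,-0.02,0,0,0,0,0,0,-0.02,0,0,0,0,0,0,-0.02,0,0,0,0,0,0,0,0,0,0,0,0,0,0,0,0,0,0,0,0,0,0])

```text
time_s: 6.18
tcp_pos: [0.5782, 0.1203, 0.2361]
ee_rot: [[-0.382, -0.924, -0.002], [-0.924, 0.382, -0.0], [0.001, 0.002, -1.0]]
wrist_force: [0.5, 0.2, -0.4]
gripper_width: 0.004
gripper_force: 0.0
```

```bash
python3 s.py; python3 - <<'E'
from h import *
s=r.sense();T=s["tcp_pos"];R=s["ee_rot"]
for n in("scene","side"):
    c=cam(n);im=r.capture(n);d=np.abs(im.astype(int)-cv2.imread(f"pics/{n}0.png")).sum(2)>90
    p=proj(c,T);q=proj(c,T+R[:,2]*.019);print(n,"tcp",p,"tip",q)
    x0=int(round(p[0]))
    for y in range(int(p[1])-12,int(p[1])+22): print(y,''.join('#' if v else '.' for v in d[y,x0-14:x0+15]),im[y,x0])
    f=lambda i:((i[...,2]>110)&(i[...,1]<70)&(i[...,0]<80))[180:250,260:330]
    print([np.argwhere(f(i)).mean(0).round(1) for i in (im.astype(int),cv2.imread(f"pics/{n}0.png").astype(int))])
E
```

```text
t 6.1833 tcp [0.5782 0.1203 0.2361] yaw -112.4 F [ 0.5  0.2 -0.4] M [ 0.064 -0.093  0.006] w 0.4 0.0 J [ 27.4  18.   -2.7  -0.  -69.4 -49.8]
scene tcp [286.86647312 203.41753732] tip [287.13370045 208.6699534 ]
191 ............................. [25 26 29]
192 ............................. [28 27 31]
193 ............................. [21 23 25]
194 ............................. [24 25 28]
195 ............................. [19 19 25]
196 ............................. [20 22 23]
197 ............................. [21 21 27]
198 ............................. [25 28 30]
199 ............................. [26 26 30]
200 ............................. [21 24 24]
201 ............................. [20 22 26]
202 ............................. [24 28 29]
203 ............................. [25 26 30]
204 ............................. [27 27 31]
205 ............................. [15 14 13]
206 ............................. [22 20 19]
207 ............................. [14  5  5]
208 ............................. [18 18 13]
209 ............................. [22 19 20]
210 ............................. 
[... 1727 characters left out ...]
...................... [ 88 103 107]
204 ............................. [55 58 41]
205 ............................. [ 32  39 137]
206 ..........#.................. [ 65  84 217]
207 ..........#....#............. [ 95 119 232]
208 .................#...#....... [  0   0 224]
209 ......#.#..#.....#..#........ [  0   0 225]
210 ......###.......##.#......... [  0   0 226]
211 .................#.#......... [ 91 114 226]
212 ......#......#............... [126 152 227]
213 ......#...................... [  0   0 229]
214 ......#...............#...... [  0  22 216]
215 ......#...............#...... [  1  20 189]
216 ......#...................... [  8  26 191]
[array([33.3, 44.4]), array([33.4, 45.2])]
```

Side view: the shut fingers end at row 196, which is the TCP's own height (tip predicted at row 201). So the tips really stand about level with the reported TCP. I'll grasp some 19 mm lower, at TCP z of about 0.158.

Call:
drive_tool(steps=[0,0,0,0,0,0,1,0,0,0,0,0,0,1,0,0,0,0,0,0,1,0,0,0,0,0,0,1,0,0,0,0,0,0,1,0,0,0,0,0,0,1,0,0,0,0,0,0,1,0,0,0,0,0,0,1,0,0,0,0,0,0,1,0,0,0,0,0,0,1])

```text
time_s: 7.12
tcp_pos: [0.5789, 0.1205, 0.2375]
ee_rot: [[-0.381, -0.925, 0.0], [-0.925, 0.381, 0.0], [-0.0, -0.0, -1.0]]
wrist_force: [0.1, 1.1, 0.7]
gripper_width: 0.677
gripper_force: 0.0
```

Call:
drive_tool(steps=[0,0,0,0,0,0,1,0,0,0,0,0,0,1,0,0,0,0,0,0,1,0,0,0,0,0,0,1,0,0,0,0,0,0.02,1,0,0,0,0,0,0.02,1,0,0,0,0,0,0.015,1,0,0,0,0,0,0,1])

```text
time_s: 7.78
tcp_pos: [0.5767, 0.1199, 0.1788]
ee_rot: [[-0.382, -0.924, -0.007], [-0.924, 0.382, -0.002], [0.005, 0.006, -1.0]]
wrist_force: [-0.9, 0.4, 0.0]
gripper_width: 1.001
gripper_force: 0.0
```

Call:
drive_tool(steps=[0,0,0,0,0,0.005,1,0,0,0,0,0,0.005,1,0,0,0,0,0,0.005,1,0,0,0,0,0,0.005,1,0,0,0,0,0,0.003,1,0,0,0,0,0,0,1])

```text
time_s: 8.28
tcp_pos: [0.5785, 0.1204, 0.1588]
ee_rot: [[-0.381, -0.924, -0.001], [-0.924, 0.381, -0.0], [0.001, 0.001, -1.0]]
wrist_force: [0.5, 0.9, -0.6]
gripper_width: 1.001
gripper_force: 0.0
```

Call:
drive_tool(steps=[0,0,0,0,0,0,0,0,0,0,0,0,0,0,0,0,0,0,0,0,0,0,0,0,0,0,0,0,0,0,0,0,0,0,0,0,0,0,0,0,0,0,0,0,0,0,0,0,0,0,0,0,0,0,0,0])

```text
time_s: 8.95
tcp_pos: [0.5787, 0.1206, 0.1595]
ee_rot: [[-0.381, -0.925, -0.0], [-0.925, 0.381, 0.0], [-0.0, 0.0, -1.0]]
wrist_force: [-1.1, 1.1, 0.7]
gripper_width: 0.551
gripper_force: 30.0
```

```bash
python3 s.py
```

```text
t 8.95 tcp [0.5787 0.1206 0.1595] yaw -112.4 F [-1.1  1.1  0.7] M [ 0.255  0.16  -0.032] w 47.9 29.991889530792832 J [ 27.5  21.4  -9.2  -0.  -59.4 -49.8]
```

Call:
drive_tool(steps=[0,0,0,0,0,0.0015,0,0,0,0,0,0,0.0015,0,0,0,0,0,0,0.0015,0,0,0,0,0,0,0.001,0,0,0,0,0,0,0,0,0,0,0,0,0,0,0])

```text
time_s: 9.45
tcp_pos: [0.5798, 0.1207, 0.1566]
ee_rot: [[-0.38, -0.925, 0.003], [-0.925, 0.38, 0.0], [-0.002, -0.003, -1.0]]
wrist_force: [-3.0, -0.5, 9.5]
gripper_width: 0.544
gripper_force: 30.0
```

```bash
python3 s.py
```

```text
t 9.45 tcp [0.5798 0.1207 0.1566] yaw -112.3 F [-3.  -0.5  9.5] M [ 0.218  0.844 -0.043] w 47.3 30.015021849103505 J [ 27.5  21.5  -9.4   0.1 -58.8 -49.8]
```

Call:
drive_tool(steps=[0,0,0,0,0,0.001,0,0,0,0,0,0,0.001,0,0,0,0,0,0,0.001,0,0,0,0,0,0,0,0,0,0,0,0,0,0,0])

```text
time_s: 9.87
tcp_pos: [0.5802, 0.1207, 0.1545]
ee_rot: [[-0.38, -0.925, 0.005], [-0.925, 0.38, 0.0], [-0.002, -0.004, -1.0]]
wrist_force: [-3.4, -0.3, 12.4]
gripper_width: 0.551
gripper_force: 30.0
```

```bash
python3 s.py
```

```text
t 9.8667 tcp [0.5802 0.1207 0.1545] yaw -112.3 F [-3.4 -0.3 12.4] M [ 0.13   1.031 -0.017] w 48.0 30.022322584773065 J [ 27.5  21.7  -9.6   0.1 -58.5 -49.8]
```

Call:
drive_tool(steps=[0,0,-0.06,0,0,0.0005,0,0,0,-0.06,0,0,0,0,0,0,0,0,0,0,0])

```text
time_s: 10.12
tcp_pos: [0.5804, 0.1209, 0.1542]
ee_rot: [[-0.265, -0.964, 0.005], [-0.964, 0.265, 0.001], [-0.002, -0.005, -1.0]]
wrist_force: [-3.8, 1.1, 13.0]
gripper_width: 0.547
gripper_force: 30.0
```

```bash
python3 s.py
```

```text
t 10.1167 tcp [0.5804 0.1209 0.1542] yaw -105.3 F [-3.8  1.1 13. ] M [ 0.348  1.013 -0.04 ] w 47.5 30.021755820780527 J [ 27.5  21.7  -9.6   0.1 -58.4 -42.9]
```

Call:
drive_tool(steps=[0,0,-0.06,0,0,0,0,0,0,-0.06,0,0,0,0,0,0,0,0,0,0,0])

```text
time_s: 10.37
tcp_pos: [0.5804, 0.1211, 0.1541]
ee_rot: [[-0.147, -0.989, 0.005], [-0.989, 0.147, 0.001], [-0.002, -0.005, -1.0]]
wrist_force: [-3.2, 1.1, 11.6]
gripper_width: 0.543
gripper_force: 30.0
```

```bash
python3 s.py
```

```text
t 10.3667 tcp [0.5804 0.1211 0.1541] yaw -98.5 F [-3.2  1.1 11.6] M [ 0.407  1.014 -0.036] w 47.2 30.020007980056107 J [ 27.5  21.7  -9.6   0.1 -58.4 -36. ]
```

Call:
drive_tool(steps=[0,0,-0.065,0,0,0.0005,0,0,0,-0.065,0,0,0,0,0,0,0,0,0,0,0])

```text
time_s: 10.62
tcp_pos: [0.5806, 0.1211, 0.154]
ee_rot: [[-0.017, -1.0, 0.006], [-1.0, 0.017, 0.001], [-0.001, -0.006, -1.0]]
wrist_force: [-2.9, 1.2, 13.3]
gripper_width: 0.547
gripper_force: 30.0
```

```bash
python3 s.py
```

```text
t 10.6167 tcp [0.5806 0.1211 0.154 ] yaw -91.0 F [-2.9  1.2 13.3] M [ 0.334  1.147 -0.052] w 47.6 30.022441457622335 J [ 27.5  21.7  -9.6   0.1 -58.3 -28.5]
```

Call:
drive_tool(steps=[0,0,-0.065,0,0,0,0,0,0,-0.065,0,0,0,0,0,0,0,0,0,0,0])

```text
time_s: 10.87
tcp_pos: [0.5808, 0.1212, 0.1539]
ee_rot: [[0.112, -0.994, 0.006], [-0.994, -0.112, 0.001], [-0.001, -0.006, -1.0]]
wrist_force: [-3.6, 0.8, 13.5]
gripper_width: 0.55
gripper_force: 30.0
```

```bash
python3 s.py
```

```text
t 10.8667 tcp [0.5808 0.1212 0.1539] yaw -83.6 F [-3.6  0.8 13.5] M [ 0.505  0.971 -0.053] w 47.9 30.022295033413684 J [ 27.5  21.7  -9.6   0.1 -58.3 -21.1]
```

Call:
drive_tool(steps=[0,0,-0.065,0,0,0,0,0,0,-0.065,0,0,0,0,0,0,0,0,0,0,0])

```text
time_s: 11.12
tcp_pos: [0.5811, 0.1212, 0.154]
ee_rot: [[0.24, -0.971, 0.007], [-0.971, -0.24, 0.001], [0.0, -0.007, -1.0]]
wrist_force: [-1.3, 0.5, 12.3]
gripper_width: 0.55
gripper_force: 30.0
```

```bash
python3 s.py
```

```text
t 11.1167 tcp [0.5811 0.1212 0.154 ] yaw -76.1 F [-1.3  0.5 12.3] M [0.351 0.819 0.006] w 47.8 30.021116046700627 J [ 27.5  21.7  -9.6   0.1 -58.3 -13.6]
```

Call:
drive_tool(steps=[0,0,-0.06,0,0,0.001,0,0,0,-0.06,0,0,0,0,0,0,0,0,0,0,0])

```text
time_s: 11.37
tcp_pos: [0.5817, 0.1213, 0.1539]
ee_rot: [[0.355, -0.935, 0.009], [-0.935, -0.355, 0.002], [0.002, -0.009, -1.0]]
wrist_force: [-2.7, 0.9, 16.1]
gripper_width: 0.546
gripper_force: 30.0
```

```bash
python3 s.py
```

```text
t 11.3667 tcp [0.5817 0.1213 0.1539] yaw -69.2 F [-2.7  0.9 16.1] M [ 0.283  0.91  -0.026] w 47.5 30.027459911070764 J [ 27.5  21.7  -9.6   0.2 -58.2  -6.8]
```

Call:
drive_tool(steps=[0,0,-0.06,0,0,-0.0005,0,0,0,-0.06,0,0,0,0,0,0,0,0,0,0,0])

```text
time_s: 11.62
tcp_pos: [0.582, 0.1214, 0.1539]
ee_rot: [[0.464, -0.886, 0.009], [-0.886, -0.464, 0.002], [0.003, -0.009, -1.0]]
wrist_force: [-0.9, 1.3, 13.3]
gripper_width: 0.548
gripper_force: 30.0
```

```bash
python3 s.py
```

```text
t 11.6167 tcp [0.582  0.1214 0.1539] yaw -62.3 F [-0.9  1.3 13.3] M [0.304 0.403 0.021] w 47.7 30.02185886973166 J [ 27.5  21.7  -9.6   0.2 -58.2   0.1]
```

Call:
drive_tool(steps=[0,0,-0.065,0,0,0,0,0,0,-0.065,0,0,0,0,0,0,0,0,0,0,0])

```text
time_s: 11.87
tcp_pos: [0.5823, 0.1216, 0.154]
ee_rot: [[0.575, -0.818, 0.01], [-0.818, -0.575, 0.002], [0.004, -0.009, -1.0]]
wrist_force: [-0.4, 0.3, 12.8]
gripper_width: 0.542
gripper_force: 30.0
```

```bash
python3 s.py
```

```text
t 11.8667 tcp [0.5823 0.1216 0.154 ] yaw -54.9 F [-0.4  0.3 12.8] M [ 0.293  0.167 -0.017] w 47.2 30.020748824608745 J [ 27.5  21.7  -9.6   0.2 -58.1   7.6]
```

Call:
drive_tool(steps=[0,0,-0.065,0,0,0,0,0,0,-0.065,0,0,0,0,0,0,0,0,0,0,0])

```text
time_s: 12.12
tcp_pos: [0.5824, 0.1216, 0.154]
ee_rot: [[0.676, -0.736, 0.01], [-0.736, -0.676, 0.002], [0.005, -0.009, -1.0]]
wrist_force: [1.0, 1.6, 12.0]
gripper_width: 0.548
gripper_force: 30.0
```

```bash
python3 s.py
```

```text
t 12.1167 tcp [0.5824 0.1216 0.154 ] yaw -47.4 F [ 1.   1.6 12. ] M [ 0.315  0.125 -0.009] w 47.6 30.021163691708352 J [ 27.5  21.7  -9.6   0.2 -58.1  15. ]
```

Call:
drive_tool(steps=[0,0,-0.065,0,0,0.0006,0,0,0,-0.065,0,0,0,0,0,0,0,0,0,0,0])

```text
time_s: 12.37
tcp_pos: [0.5826, 0.1217, 0.1539]
ee_rot: [[0.766, -0.643, 0.011], [-0.643, -0.766, 0.002], [0.007, -0.009, -1.0]]
wrist_force: [-0.8, 1.1, 14.3]
gripper_width: 0.548
gripper_force: 30.0
```

```bash
python3 s.py
```

```text
t 12.3667 tcp [0.5826 0.1217 0.1539] yaw -40.0 F [-0.8  1.1 14.3] M [ 0.33   0.305 -0.183] w 47.7 30.026591060886858 J [ 27.5  21.7  -9.6   0.2 -58.1  22.4]
```

Call:
drive_tool(steps=[0,0,-0.03,0,0,0,0,0,0,-0.02,0,0,0,0,0,0,0,0,0,0,0])

```text
time_s: 12.62
tcp_pos: [0.5826, 0.1218, 0.1539]
ee_rot: [[0.796, -0.605, 0.011], [-0.605, -0.796, 0.003], [0.007, -0.009, -1.0]]
wrist_force: [-1.0, 2.1, 14.3]
gripper_width: 0.542
gripper_force: 30.0
```

```bash
python3 s.py
```

```text
t 12.6167 tcp [0.5826 0.1218 0.1539] yaw -37.3 F [-1.   2.1 14.3] M [ 0.385  0.28  -0.317] w 47.2 30.02822008682415 J [ 27.5  21.7  -9.6   0.2 -58.1  25.2]
```

Torque climbed to 0.32 N m, past any drag: the end stop. I'll ease back about 3°, relax the push and lift.

Call:
drive_tool(steps=[0,0,0.03,0,0,0,0,0,0,0.02,0,0,-0.002,0,0,0,0,0,0,-0.002,0,0,0,0,0,0,-0.002,0,0,0,0,0,0,-0.002,0,0,0,0,0,0,-0.002,0,0,0,0,0,0,-0.002,0,0,0,0,0,0,0,0])

```text
time_s: 13.28
tcp_pos: [0.5789, 0.1206, 0.1606]
ee_rot: [[0.764, -0.646, -0.0], [-0.646, -0.764, 0.0], [-0.0, -0.0, -1.0]]
wrist_force: [1.8, 0.5, 0.9]
gripper_width: 0.546
gripper_force: 30.0
```

```bash
python3 s.py
```

```text
t 13.2833 tcp [0.5789 0.1206 0.1606] yaw -40.2 F [1.8 0.5 0.9] M [ 0.224 -0.381 -0.018] w 47.5 29.995042255759472 J [ 27.4  21.3  -9.1  -0.  -59.6  22.3]
```

Call:
drive_tool(steps=[0,0,0,0,0,-0.003,0,0,0,0,0,0,-0.003,0,0,0,0,0,0,-0.003,0,0,0,0,0,0,0,0])

```text
time_s: 13.62
tcp_pos: [0.5788, 0.1204, 0.1704]
ee_rot: [[0.764, -0.645, -0.0], [-0.645, -0.764, -0.0], [0.0, 0.0, -1.0]]
wrist_force: [0.8, 0.5, -0.2]
gripper_width: 0.552
gripper_force: 30.0
```

```bash
python3 s.py
```

```text
t 13.6167 tcp [0.5788 0.1204 0.1704] yaw -40.2 F [ 0.8  0.5 -0.2] M [-0.006 -0.04  -0.008] w 48.0 29.98972486850107 J [ 27.4  20.8  -8.3   0.  -60.8  22.3]
```

Call:
drive_tool(steps=[0,0,0,0,0,-0.005,0,0,0,0,0,0,-0.01,0,0,0,0,0,0,-0.015,0,0,0,0,0,0,-0.02,0,0,0,0,0,0,-0.02,0,0,0,0,0,0,-0.01,0,0,0,0,0,0,0,0])

```text
time_s: 14.2
tcp_pos: [0.5802, 0.1209, 0.2535]
ee_rot: [[0.764, -0.645, 0.006], [-0.645, -0.764, 0.002], [0.003, -0.006, -1.0]]
wrist_force: [0.5, 0.8, -0.4]
gripper_width: 0.546
gripper_force: 30.0
```

Call:
drive_tool(steps=[0,0,-0.07,0,0,0,0,0,0,-0.07,0,0,0,0,0,0,-0.07,0,0,0,0,0,0,-0.07,0,0,0,0,0,0,-0.07,0,0,0,0,0,0,-0.07,0,0,0,0,0,0,-0.07,0,0,0,0,0,0,-0.07,0,0,0,0,0,0,0,0,0,0,0])

```text
time_s: 14.95
tcp_pos: [0.5781, 0.1203, 0.2485]
ee_rot: [[0.99, -0.14, -0.002], [-0.14, -0.99, -0.001], [-0.002, 0.001, -1.0]]
wrist_force: [-0.3, -0.6, -0.5]
gripper_width: 0.549
gripper_force: 30.0
```

```bash
python3 s.py; python3 - <<'E'
from h import *
s=r.sense();R=s["ee_rot"];print((R.T@(np.array([.5582,-.0259,s["tcp_pos"][2]])-s["tcp_pos"])).round(4))
c=cam("wrist");np.savez("w3",K=c[0],k=c[1],E=c[2])
w=r.capture("wrist");a=r.capture("side")[170:290,240:360]
cv2.imwrite("pics/w3.png",w);cv2.imwrite("pics/v8.png",np.hstack([cv2.resize(w,(480,360)),cv2.resize(a,(320,360),interpolation=cv2.INTER_CUBIC)]))
E
```

```text
t 14.95 tcp [0.5781 0.1203 0.2485] yaw -8.1 F [-0.3 -0.6 -0.5] M [-0.071  0.028  0.045] w 47.8 29.988318322284613 J [ 27.4  17.6  -1.5  -0.  -71.1  54.5]
[8.000e-04 1.476e-01 1.000e-04]
```

View pics/v8.png

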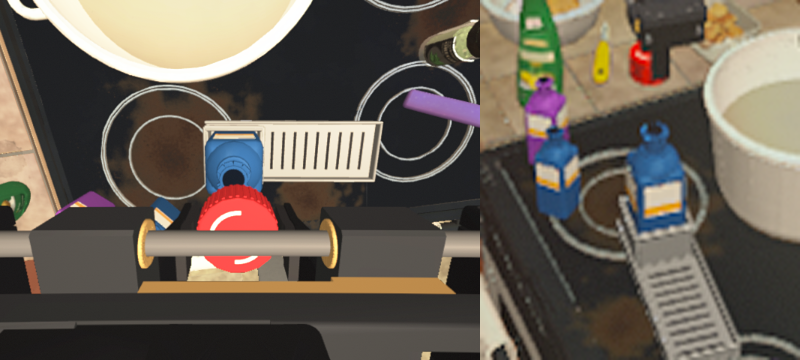

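Cap off and held; the bottle stays in its well, with its neck open at (233,178) in the left frame. Tray end corners are at (382,123) and (377,181), and the brush tip is at (405,97), just beyond the tray.

```bash
python3 - <<'E'
from h import *
z=np.load("w3.npz");W=(z["K"],float(z["k"]),z["E"])
o=np.array([.5788,.1206])-.082*np.array([.139,.990])
th=np.radians(-8);Rc=np.array([[np.cos(th),-np.sin(th)],[np.sin(th),np.cos(th)]])
for n,p,zz in(("c1",(382,123),.024),("c2",(377,181),.024),("far well corner",(204,122),.056),("brush tip",(405,97),.02),("brush+",(470,112),.03),("floor slot first mid",(268,150),.01),("floor slot last",(366,150),.01),("neck",(233,178),.168)):
    P=atz(W,(p[0]/.75,p[1]/.75),zz);print(n,P.round(3),"caddy",(Rc.T@(P[:2]-o)).round(3))
E
```

```text
c1 [ 0.591 -0.085  0.024] caddy [ 0.041 -0.12 ]
c2 [ 0.508 -0.078  0.024] caddy [-0.043 -0.124]
far well corner [0.63  0.156 0.056] caddy [0.045 0.124]
brush tip [ 0.622 -0.118  0.02 ] caddy [ 0.076 -0.148]
brush+ [ 0.59  -0.198  0.03 ] caddy [ 0.055 -0.232]
floor slot first mid [0.574 0.074 0.01 ] caddy [0.001 0.036]
floor slot last [ 0.553 -0.069  0.01 ] caddy [ 0.001 -0.109]
neck [0.581 0.123 0.168] caddy [0.002 0.085]
```

Call:
drive_tool(steps=[0,0,0,0,0.02,0,0,0,0,0,0,0.03,0,0,0,0,0,0,0.03,0,0,0,0,0,0,0.03,0,0,0,0,0,0,0.025,0,0,0,0,0,0,0.0126,0,0,0,0,0,0,0,0,0,0,0,0,0,0,0,0])

```text
time_s: 15.72
tcp_pos: [0.558, -0.0259, 0.2497]
ee_rot: [[0.99, -0.143, -0.0], [-0.143, -0.99, 0.0], [-0.0, -0.0, -1.0]]
wrist_force: [0.7, 0.5, -0.8]
gripper_width: 0.549
gripper_force: 30.0
```

```bash
python3 s.py
```

```text
t 15.7167 tcp [ 0.558  -0.0259  0.2497] yaw -8.2 F [ 0.7  0.5 -0.8] M [ 0.051 -0.055  0.016] w 47.8 29.989864162635058 J [ 14.   14.3  -5.9  -0.  -69.8  67.8]
```

Call:
drive_tool(steps=[0,0,0,0,0,0.02,0,0,0,0,0,0,0.035,0,0,0,0,0,0,0.035,0,0,0,0,0,0,0.035,0,0,0,0,0,0,0.035,0,0,0,0,0,0,0.03,0,0,0,0,0,0,0.015,0,0,0,0,0,0,0.01,0,0,0,0,0,0,0,0,0,0,0,0,0,0,0])

```text
time_s: 16.55
tcp_pos: [0.5587, -0.0248, 0.0351]
ee_rot: [[0.99, -0.14, 0.001], [-0.14, -0.99, -0.0], [0.001, 0.0, -1.0]]
wrist_force: [1.8, -0.5, -0.2]
gripper_width: 0.544
gripper_force: 30.0
```

Call:
drive_tool(steps=[0,0,0,0,0,0.004,0,0,0,0,0,0,0.004,0,0,0,0,0,0,0.002,0,0,0,0,0,0,0,0])

```text
time_s: 16.88
tcp_pos: [0.558, -0.0256, 0.025]
ee_rot: [[0.99, -0.141, 0.0], [-0.141, -0.99, 0.0], [0.0, -0.0, -1.0]]
wrist_force: [-0.3, 0.4, -1.9]
gripper_width: 0.548
gripper_force: 30.0
```

```bash
python3 s.py
```

```text
t 16.8833 tcp [ 0.558  -0.0256  0.025 ] yaw -8.1 F [-0.3  0.4 -1.9] M [-0.013 -0.01  -0.017] w 47.7 29.989692732633557 J [ 14.   27.8 -22.1  -0.  -40.1  67.9]
```

Call:
drive_tool(steps=[0,0,0,0,0,0.002,0,0,0,0,0,0,0.002,0,0,0,0,0,0,0.002,0,0,0,0,0,0,0,0])

```text
time_s: 17.22
tcp_pos: [0.5577, -0.0257, 0.0184]
ee_rot: [[0.99, -0.142, -0.001], [-0.142, -0.99, -0.0], [-0.001, 0.0, -1.0]]
wrist_force: [1.3, 0.4, -0.7]
gripper_width: 0.549
gripper_force: 30.0
```

```bash
python3 s.py
```

```text
t 17.2167 tcp [ 0.5577 -0.0257  0.0184] yaw -8.1 F [ 1.3  0.4 -0.7] M [0.006 0.023 0.03 ] w 47.8 29.98976161441533 J [ 14.   28.4 -22.4  -0.  -39.3  67.9]
```

Call:
drive_tool(steps=[0,0,0,0,0,0.001,0,0,0,0,0,0,0.001,0,0,0,0,0,0,0.001,0,0,0,0,0,0,0,0])

```text
time_s: 17.55
tcp_pos: [0.5578, -0.0256, 0.0156]
ee_rot: [[0.99, -0.141, -0.0], [-0.141, -0.99, -0.0], [-0.0, 0.0, -1.0]]
wrist_force: [0.2, -0.7, -0.5]
gripper_width: 0.549
gripper_force: 30.0
```

```bash
python3 s.py
```

```text
t 17.55 tcp [ 0.5578 -0.0256  0.0156] yaw -8.1 F [ 0.2 -0.7 -0.5] M [ 0.016  0.042 -0.011] w 47.8 29.98968045663787 J [ 14.   28.6 -22.5  -0.  -38.9  67.9]
```

Call:
drive_tool(steps=[0,0,0,0,0,0.001,0,0,0,0,0,0,0.001,0,0,0,0,0,0,0,0,0,0,0,0,0,0,0])

```text
time_s: 17.88
tcp_pos: [0.5581, -0.0256, 0.0152]
ee_rot: [[0.99, -0.141, 0.0], [-0.141, -0.99, -0.0], [0.0, 0.0, -1.0]]
wrist_force: [-2.8, 0.0, 7.5]
gripper_width: 0.543
gripper_force: 30.0
```

```bash
python3 s.py
```

```text
t 17.8833 tcp [ 0.5581 -0.0256  0.0152] yaw -8.1 F [-2.8  0.   7.5] M [ 0.046  0.803 -0.077] w 47.3 29.99903418647591 J [ 14.   28.6 -22.5   0.  -38.8  67.9]
```

Contact with the tray floor, at the height expected. I'll ease off, open a little and check.

Call:
drive_tool(steps=[0,0,0,0,0,-0.001,0,0,0,0,0,0,0,0,0,0,0,0,0,0,0.6,0,0,0,0,0,0,0.7,0,0,0,0,0,0,0.7,0,0,0,0,0,0,0.7])

```text
time_s: 18.38
tcp_pos: [0.5579, -0.0257, 0.0146]
ee_rot: [[0.99, -0.141, -0.0], [-0.141, -0.99, -0.0], [-0.0, 0.0, -1.0]]
wrist_force: [0.6, -0.2, -0.3]
gripper_width: 0.687
gripper_force: 0.0
```

```bash
python3 s.py
```

```text
t 18.3833 tcp [ 0.5579 -0.0257  0.0146] yaw -8.1 F [ 0.6 -0.2 -0.3] M [-0.042  0.038  0.009] w 59.8 0.0 J [ 14.   28.7 -22.6  -0.  -38.8  67.9]
```

Released. Lift straight up.

Call:
drive_tool(steps=[0,0,0,0,0,-0.004,0.7,0,0,0,0,0,-0.008,0.7,0,0,0,0,0,-0.015,0.7,0,0,0,0,0,-0.025,0.7,0,0,0,0,0,-0.035,0.7,0,0,0,0,0,-0.035,0.7,0,0,0,0,0,-0.035,0.7,0,0,0,0,0,-0.03,0.7,0,0,0,0,0,-0.02,0.7,0,0,0,0,0,0,0.7])

```text
time_s: 19.22
tcp_pos: [0.5608, -0.0255, 0.2285]
ee_rot: [[0.99, -0.141, 0.012], [-0.141, -0.99, 0.001], [0.012, -0.003, -1.0]]
wrist_force: [1.9, -0.4, 0.2]
gripper_width: 0.7
gripper_force: 0.0
```

```bash
python3 s.py; python3 - <<'E'
from h import *
a=r.capture("side");w=r.capture("wrist")
cv2.imwrite("pics/v9.png",np.hstack([cv2.resize(w,(400,300)),cv2.resize(a[150:330,230:470],(400,300),interpolation=cv2.INTER_CUBIC)]))
E
```

```text
t 19.2167 tcp [ 0.5608 -0.0255  0.2285] yaw -8.1 F [ 1.9 -0.4  0.2] M [ 0.01  -0.088  0.028] w 60.9 0.0 J [ 14.   15.   -8.1   0.1 -66.2  67.9]
```

View pics/v9.png

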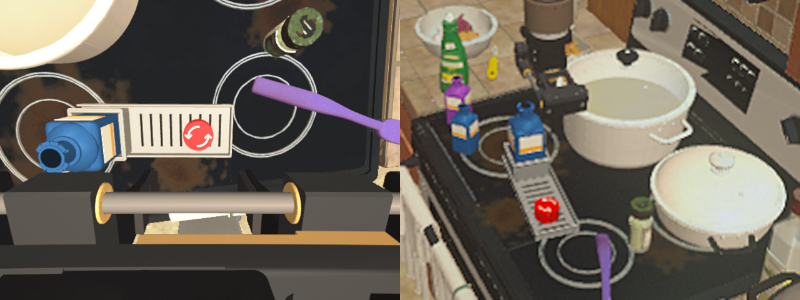

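The view shows the cap crown up on the tray floor (left frame (197,135), right frame (546,209)). The bottle is upright in its well, the other things are undisturbed and the gripper is clear.

```bash
python3 -c "
from station import r
print(r.finish_job())"
```

```text
the job is handed in; nothing more can be done
None
```

The job is handed in: I twisted the red cap to its end stop (about 0.32 N m), lifted it off and set it crown up on the drip-tray floor, with the bottle still in its well; a first grasp missed, pressing the crown with up to about 11 N and rocking the bottle slightly, and it settled back.

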